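Set up the seasoning rail beside the cooker

ROBOT

A 6-joint arm with a two-finger parallel gripper is mounted at the origin on a cart in front of the work surface, level with it; the furniture and walls round the work are solid. World frame = base frame: x ahead of the robot, y to its left, z up, the work surface at z = 0. Lengths are in mm, angles in rad, forces in N, time in s.
With the tool pointing down it reaches from about 325 to 900 mm from the base axis. Payload 3.5 kg.
Tool frame: the origin (TCP) lies on the mounting face of the last link; the fingertips stand 173 mm ahead of it and the grasp point (between the pads) lies 155 mm ahead of it; z points along the fingers, y is the line along which they close (so a half turn about z gives the same grasp; the last joint's range is limited). The gripper opens to 85 mm and grips with 20 to 120 N. Pads are 22 mm wide; open, the fingers measure 114 mm over their backs; the gripper's body (76 mm by 85 mm) begins 54 mm behind the grasp point. The pads swing forward as they close: fully open they stand 13 mm farther back than shut.
Start: joints at [-1.292, 0.276, -0.026, 1.268, 0, 1.467], TCP at [232.858, -580, 404.713] pointing down, gripper open.
Joint ranges: [-3.12, 3.12], [-0.85, 1.88], [-1.08, 1.24], [-1.95, 2.15], [-1.57, 1.53], [-3.14, 3.14]. Speed limits (rad/s): [2.57, 2.57, 3.14, 3.14, 3.14, 3.14].

INTERFACE

Orientations are given as a unit quaternion [w, x, y, z].
In Python, from cell import read_state, capture, get_calibration, hand_in gives the robot as it stands.
- The arm moves only by the tool drive_tool, never from a script. Its argument "targets" is one flat list of numbers, 5 for each row, row after row: the closure, from 0 (fully open) to 1 (shut), then the shift along the world's x, y, z in mm, then the turn about the world's z in rad. In form: [gripper, tx, ty, tz, yaw, gripper, tx, ty, tz, yaw, ...]. A call has exactly 8 rows; each row is the pose to reach, as a shift and turn from the pose commanded when the call began; what a row does not reach only later rows make up. A row lasts 1/8 s, in which the tool goes at most 62.5 mm and 10.7 degrees, less where a joint would pass 70% of its speed; a pose out of reach is approached as far as the arm can. A call with a gripper value outside its range is refused whole. The fingers move at their own pace and stop on an object; the grip force is fixed at half the most. Time passes only in rows, so rows that repeat a pose let the fingers close, or fill a call up. It gives the time, the measured TCP pose, the force, the opening and the grip force at its end, in the units of the state.
- read_state(): the state, without advancing time (a new reading comes with each control period).
- capture(name): name is "scene" or "top"; returns (picture, depth): 384x512x3 uint8, red, green, blue; 384x512 float32, mm along the optical axis (not along the pixel's ray), 0 where there is no reading.
- get_calibration(name): a dict with "mtx" (3x3 intrinsics, pixels), "R" (3x3) and "t" (3): a world point X has camera coordinates R X + t. Camera axes: x right, y down, z forward; pixel columns grow to the right and rows downward; lengths in mm; the calibration is good to about 2 mm. A picture is of the moment at which its call begins. get_calibration takes no time and is no camera call.
- hand_in(): hands the job in; it is judged then, once.
The state is a dict: "time_s": time; "joint_pos": joint angles; "joint_velocities": joint speeds; "joint_efforts": joint torques, N m; "tool_pos": TCP position; "orientation": TCP orientation; "force": force on the tool from outside, world axes, zero at the start; "wrist_torque": the same for the moment, N m; "grip_width": finger opening in mm; "grip_force": force on a finger pad.
Only numpy, scipy, OpenCV 4.12 (cv2) and the standard library are available. Lean on these libraries where they do the work, as an engineer would, in place of code of your own. Each camera call takes 0.05 s, during which the arm holds its last target. There are 200 camera calls.

TASK

Set up the seasoning rail: first hang the empty white caddy by its back lip over the top rail of the stand, between the two posts, and let it swing down to hang flat, clear of the wooden foot. Then stand the pepper mill in the wide bay to the right of the caddy's wooden handle, the salt shaker in the bay just left of the handle, and the green-capped spice jar left of the salt in the end bay. Everything upright and let go; leave the jam jar, the glass tumbler and the timer where they stand.

Things in the scene. Friction and masses are not known exactly. Their poses are not given: they have to be found in the camera images.
- stand: Fixed rail stand. Origin: on the worktop under the top rail's middle; rails along y; the caddy hangs on the -x side. Wooden foot 18 mm thick, x -60..65, y -142..142. Steel posts, 12 mm, at y -130 and 130, top z 124. Top rail: 10 mm bar, axis x 0, z 95. Lower rail (caddy's back rests on it): 10 mm, axis x -2, z 48. Hung right, the caddy's origin is at x -46, y -20..20, z 40, axes parallel to these.
- caddy_bin: Loose white steel caddy, open box 78 (x) x 214 (y) x 54 mm, 0.35 kg, walls 4 mm, cork floor top z 14. Origin: centre of underside; front -x, left +y. Wooden handle board (y -29..-17, x -22..22) up to z 105. Bays at x 0, 70 mm deep: wide right bay centre y -66 (74 wide), just left of handle y 12 (58 wide), left end y 74 (58 wide). Partition y 43. A lip for the rail runs along its back.
- bin_lip (a point): Point in the caddy's frame at x 45.5, y 0, z 55 mm: where the top rail's axis lies when hung. Back wall outer face x 39, up to z 64; lip y -100..100: underside z 60, leg x 52..56 down to z 44, then flaring back to x 63, z 32, so the rail has a 13 mm gap open below. Tilt the lower edge some 0.1 rad toward the robot while hooking to clear the lower rail, then swing down.
- bin_handle (a point): Grip point on the caddy's wooden handle (x 0, y -23, z 92 mm in the caddy's frame; board 12 mm thick there, top at z 105): pinch it from above, fingers closing along the caddy's y. Wall cabinets overhang beyond world x 0.6 m from 0.55 m up: carry things on the robot's side of the stand and come to the rail from the front.
- mill: Loose brown wooden pepper mill, 58 mm diameter, 170 high; origin at the centre of its underside, z up. Its round head is 49 mm across from z 123 to 159, to be gripped at about z 142.
- salt: Loose glass salt shaker with grey cap, 44 mm diameter, 90 high; origin at the centre of its underside, z up. Grip it at about z 78, clear of the caddy's rims (there the cap is about 34 mm across, widening to 44 below z 66).
- jar: Loose spice jar with green cap and green label, 46 mm diameter, 106 high, cap of 45 mm diameter from z 85 up; origin at the centre of its underside, z up. Grip it at about z 92.
- jam: Bystander: jam jar with red lid, 65 mm diameter, 97 high, origin at the centre of its underside.
- glass: Bystander: clear glass tumbler, 77 mm diameter, 89 high, origin at the centre of its underside.
- timer: Bystander: red and white kitchen timer, 63 mm diameter, 52 high, origin at the centre of its underside.
Mind the look-alikes: they are no part of the job. Of the things shaped like the mill, the brown one is meant. What is shaped like the jar but yellow is not meant.

How it is judged (in metres and radians):
On the way:
1. the empty caddy hangs flat on the top rail, let go, while mill, salt and jar still stand on the worktop (x of caddy_bin in the frame of stand between -0.0525 and -0.0385 m and y of caddy_bin in the frame of stand between -0.03 and 0.03 m and z of caddy_bin in the frame of stand between 0.034 and 0.046 m and angle between caddy_bin's own z axis and vertical below 0.1 rad and angle between the y axis of caddy_bin and the y axis of stand, either way round below 0.1 rad and contact force between the fingers and caddy_bin below 0.1 N and height (world z) of each of mill, salt, jar below 0.02 m), for 0.2 s.
At the end, for the whole second after the job is handed in: Caddy hung flat and level on the top rail between the posts (7 mm across, 6 mm height, 0.1 rad); mill in the wide right bay, salt just left of the handle, jar in the left end bay, each on the floor, within 15 mm of the bay's centre, upright within 0.15 rad; all released, at rest (x of caddy_bin in the frame of stand between -0.0525 and -0.0385 m and y of caddy_bin in the frame of stand between -0.03 and 0.03 m and z of caddy_bin in the frame of stand between 0.034 and 0.046 m and angle between caddy_bin's own z axis and vertical below 0.1 rad and angle between the y axis of caddy_bin and the y axis of stand, either way round below 0.1 rad and linear speed of each of caddy_bin, mill, salt, jar below 0.02 m/s and x of mill in the frame of caddy_bin between -0.02 and 0.02 m and y of mill in the frame of caddy_bin between -0.081 and -0.051 m and z of mill in the frame of caddy_bin between 0.008 and 0.02 m and angle between each of mill, salt, jar's own z axis and vertical below 0.15 rad and x of salt in the frame of caddy_bin between -0.02 and 0.02 m and y of salt in the frame of caddy_bin between -0.003 and 0.027 m and z of salt in the frame of caddy_bin between 0.008 and 0.02 m and x of jar in the frame of caddy_bin between -0.02 and 0.02 m and y of jar in the frame of caddy_bin between 0.059 and 0.089 m and z of jar in the frame of caddy_bin between 0.008 and 0.02 m); the robot touches nothing.
It fails at once if the jam jar is moved more than 25 mm (distance of jam from where it was at the start of the episode above 0.025 m).
It fails at once if the glass tumbler is moved more than 25 mm (distance of glass from where it was at the start of the episode above 0.025 m).
It fails at once if the kitchen timer is moved more than 25 mm (distance of timer from where it was at the start of the episode above 0.025 m).
It also fails if it takes over 120 s, if anything falls off the work surface, if the arm or the gripper's body presses on something with over 40 N, if the wrist force passes 120 N, or if a joint passes its speed limit or range.

## Working session

There is one attempt and no reset: what is moved stays moved. The work goes in short steps, Python scripts to look and compute and a tool call to move; the robot and the scene stay as the last step left them, time stands still between calls to the robot, and variables do not carry over. Pictures are saved under pics/ and viewed, at most 14 in all, crops included, and the job is handed in when it is done.

Besides the shell and the picture viewer there is one more tool, called after "Call:" in YAML: its name, and indented under it one key for each argument. drive_tool: Moves the arm, as the interface text tells. Its arguments: {"type":"object","properties":{"targets":{"type":"array"}},"required":["targets"]}

```bash
mkdir -p pics; ls
python3 - <<'E'
from cell import *
import cv2,numpy as np
for n in("scene","top"):
    p,d=capture(n); np.savez(f"pics/{n}0.npz",p=p,d=d); cv2.imwrite(f"pics/{n}0.png",cv2.resize(p[:,:,::-1],(800,600),interpolation=cv2.INTER_CUBIC))
    c=get_calibration(n); print(n,np.round(c["mtx"],1).tolist(),np.round(c["R"],3).tolist(),np.round(c["t"],1), (-c["R"].T@c["t"]).round())
print(read_state())
E
```

```text
pics
scene [[373.7, 0.0, 257.7], [0.0, 373.7, 193.0], [0.0, 0.0, 1.0]] [[0.28, -0.96, 0.014], [-0.568, -0.177, -0.804], [0.774, 0.217, -0.595]] [-184.3  329.1 1054.5] [-578. -347.  895.]
top [[434.6, 0.0, 263.0], [0.0, 434.6, 187.0], [0.0, 0.0, 1.0]] [[0.015, -1.0, -0.001], [-0.999, -0.015, -0.042], [0.042, 0.002, -0.999]] [ -47.8  482.7 1508.7] [ 420.  -44. 1528.]
{'time_s': 0.1, 'joint_pos': array([-1.29238106e+00,  2.77075356e-01, -2.77992247e-02,  1.26798610e+00,
       -1.38457946e-05,  1.46740505e+00]), 'joint_velocities': array([ 0.00051443,  0.00042722,  0.00211913, -0.00053342,  0.00101803,
        0.00062094]), 'joint_efforts': array([ 5.36975876e-04, -4.46709108e+01,  2.96127731e+01,  8.48867116e-03,
       -2.30243131e-06,  6.47676472e-06]), 'tool_pos': array([ 232.76481892, -579.63780556,  403.63356409]), 'orientation': array([-1.02761938e-03,  9.81832719e-01,  1.89745740e-01, -9.71087866e-05]), 'force': array([-0.70394055,  0.10738728,  0.38045288]), 'wrist_torque': array([-0.02837175,  0.06684616, -0.02461822]), 'grip_force': 0.0, 'grip_width': 85.62258159875402}
```

View pics/scene0.png

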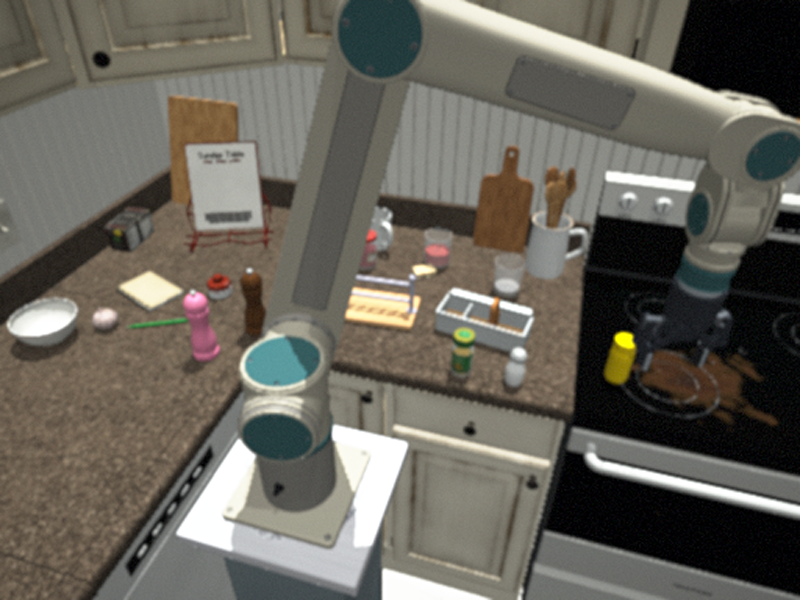

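View pics/top0.png

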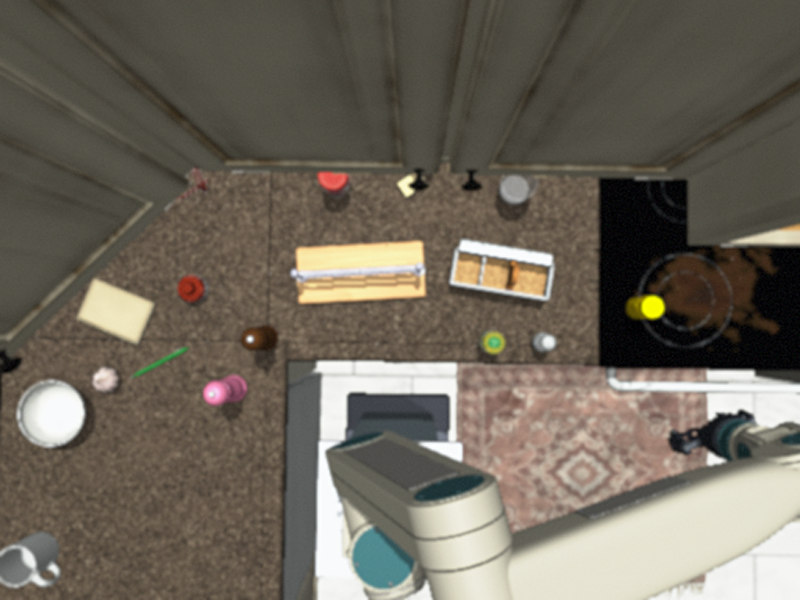

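Look-alikes: mill is brown at top (258,338), with a pink one at (222,390). Jar is green at (493,343), with a yellow one at (648,307). Salt is grey-capped at (544,342). The caddy is at (502,270) and the stand at (360,271). I choose brown and green, and check them in close crops.

Run:
```python
import cv2,numpy as np
p=np.load("pics/top0.npz")['p'];cv2.imwrite("pics/topc.png",cv2.resize(p[145:240,150:370,::-1],None,fx=3.6,fy=3.6,interpolation=cv2.INTER_CUBIC))
p=np.load("pics/scene0.npz")['p'];cv2.imwrite("pics/scenec.png",cv2.resize(p[165:255,145:345,::-1],None,fx=4,fy=4,interpolation=cv2.INTER_CUBIC))
```

```text
(no output)
```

View pics/topc.png

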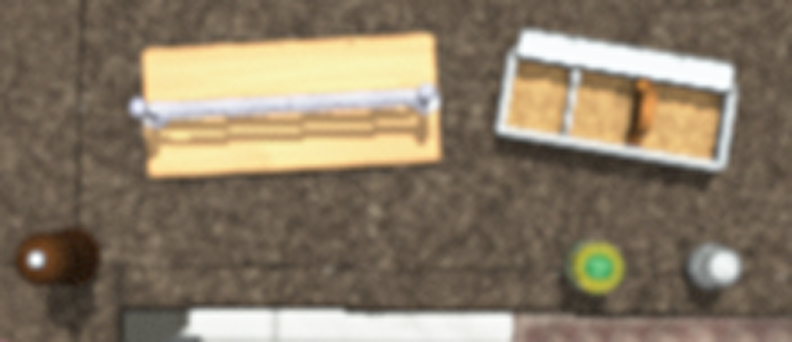

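View pics/scenec.png

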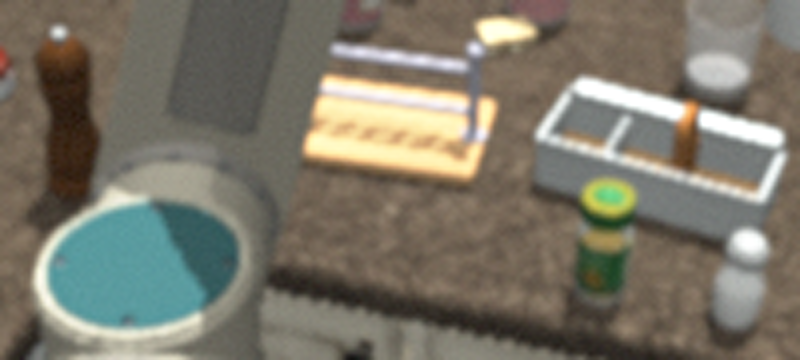

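The top crop shows the foot corners at (142,48), (435,33), (440,160) and (150,178), and the caddy with its lip on the far side. The caps are at salt (720,266), jar (598,267) and mill knob (36,259). The scene crop confirms the brown mill (59,33), green jar (609,195), salt (747,240) and handle top (691,105). I'll triangulate from these.

```bash
cat > h.py <<'E'
import numpy as np,cv2
from cell import *
C={n:get_calibration(n) for n in("scene","top")}
def ray(n,u,v):
    c=C[n];d=c["R"].T@np.linalg.solve(c["mtx"],[u,v,1.]);return -c["R"].T@c["t"],d
def onz(n,u,v,z):
    o,d=ray(n,u,v);return o+d*(z-o[2])/d[2]
def tri(a,b):
    P=[C[n]["mtx"]@np.c_[C[n]["R"],C[n]["t"]] for n in("top","scene")]
    X=cv2.triangulatePoints(P[0],P[1],np.float64(a),np.float64(b)).ravel();return X[:3]/X[3]
def proj(n,X):
    c=C[n];q=c["mtx"]@(c["R"]@np.asarray(X,float)+c["t"]);return q[:2]/q[2]
def cloud(n,d):
    c=C[n];v,u=np.indices(d.shape);q=np.stack([u,v,np.ones_like(u)],-1)@np.linalg.inv(c["mtx"]).T*d[...,None]
    return (q-c["t"])@c["R"]
E
python3 - <<'E'
from h import *
np.set_printoptions(suppress=True,precision=1)
T=lambda x,y:(x/3.6+150-.36,y/3.6+145-.36); S=lambda x,y:(x/4+145-.37,y/4+165-.37)
d={n:np.load(f"pics/{n}0.npz")["d"] for n in C}; W={n:cloud(n,d[n]) for n in C}
for k,a,b in [("salt",(722,266),(747,240)),("jar",(598,267),(609,193)),("mill",(36,259),(59,31)),("handle",(644,90),(691,105)),("postR",(428,97),(475,47))]:
    u=T(*a);s=S(*b);print(k,tri(u,s),"depth top",W["top"][round(u[1]),round(u[0])],"scene",W["scene"][round(s[1]),round(s[0])])
print("foot",[onz("top",*T(*p),18)[:2] for p in[(142,48),(435,33),(440,160),(150,178)]])
print("posts",[onz("top",*T(*p),124)[:2] for p in[(139,107),(428,97)]])
print("caddy front rim z54",[onz("top",*T(*p),54)[:2] for p in[(498,132),(724,168)]],"lip",[onz("top",*T(*p),64)[:2] for p in[(522,32),(735,65)]])
w=W["top"][145:240,150:370].reshape(-1,3)
# blobs by height from depth
def box(nm,x0,x1,y0,y1,z0,z1,n="top"):
    w=W[n].reshape(-1,3);m=(w[:,0]>x0)&(w[:,0]<x1)&(w[:,1]>y0)&(w[:,1]<y1)&(w[:,2]>z0)&(w[:,2]<z1);q=w[m]
    print(nm,n,m.sum(),q.mean(0) if m.any() else "", q.min(0) if m.any() else "",q.max(0) if m.any() else "")
    return q
for n in C:
    box("cols",330,480,-400,400,40,220,n)
E
```

```text
salt [ 380.3 -331.3   84.6] depth top [ 378.8 -329.6   87.7] scene [ 372.9 -330.9   89.2]
jar [ 378.4 -214.5  107.6] depth top [ 377.6 -215.2  105.1] scene [ 382.9 -214.9  103.6]
mill [379.6 280.1 169.3] depth top [378.4 278.  174.4] scene [610.3 432.3  -3.8]
handle [ 541.  -257.6   93.5] depth top [ 539.9 -258.5   89.6] scene [ 527.8 -259.1  102.6]
postR [528.9 -57.7 124.7] depth top [527.5 -59.3 125.3] scene [538.4 -53.8 119.5]
foot [array([580.5, 218.9]), array([599.4, -64.7]), array([476.4, -71.3]), array([454.7, 208.4])]
posts [array([516., 202.]), array([528.9, -57.7])]
caddy front rim z54 [array([ 502.3, -124.9]), array([ 471.6, -338.2])] lip [array([ 596.1, -145.7]), array([ 568.1, -345.9])]
cols scene 931 [373.6 -29.6  86.6] [ 346.2 -350.4   40.1] [479.9 303.2 168.9]
cols top 616 [383.1 -20.  104. ] [ 351.1 -348.9   40.8] [479.3 301.4 176.4]
```

Run:
```python
from h import *
from scipy.optimize import least_squares
np.set_printoptions(suppress=True,precision=1)
d={n:np.load(f"pics/{n}0.npz") for n in C}; W={n:cloud(n,d[n]["d"]).reshape(-1,3) for n in C}
def box(n,c,r,z0,z1):
    w=W[n];m=(np.hypot(w[:,0]-c[0],w[:,1]-c[1])<r)&(w[:,2]>z0)&(w[:,2]<z1);return w[m]
def cyl(q,r):
    return least_squares(lambda p:np.hypot(q[:,0]-p[0],q[:,1]-p[1])-r,q.mean(0)[:2]+[10,0],loss="soft_l1",f_scale=2).x
for nm,c,z0,z1,r,zt in [("salt",(380,-330),15,60,22,80),("jar",(379,-215),10,80,23,100),("mill",(380,279),127,156,24.5,160)]:
    for n in C:
        q=box(n,c,45,z0,z1);t=box(n,c,45,zt,200)
        print(nm,n,len(q),cyl(q,r) if len(q)>10 else "","top",len(t),t.mean(0) if len(t) else "",np.percentile(t[:,2],90) if len(t) else "")
w=W["top"]
m=(w[:,0]>490)&(w[:,0]<555)&(w[:,1]>-40)&(w[:,1]<185)&(w[:,2]>88)&(w[:,2]<110);q=w[m]
k=np.polyfit(q[:,1],q[:,0],1);print("rail",len(q),k,q.mean(0),"yaw",np.arctan(-k[0]))
for n in C:
  w=W[n];m=(w[:,0]>430)&(w[:,0]<630)&(w[:,1]>-380)&(w[:,1]<-100)&(w[:,2]>46)&(w[:,2]<72);q=w[m]
  print("caddy",n,cv2.minAreaRect(np.float32(q[:,:2])))
  m=(w[:,0]>500)&(w[:,0]<560)&(w[:,1]>-290)&(w[:,1]<-230)&(w[:,2]>78)&(w[:,2]<115);q=w[m];print(" handle",len(q),q.mean(0),q.min(0),q.max(0))
  m=(w[:,0]>430)&(w[:,0]<640)&(w[:,1]>-90)&(w[:,1]<240)&(w[:,2]>12)&(w[:,2]<24);q=w[m];print(" foot",cv2.minAreaRect(np.float32(q[:,:2])))
# overlay models
def draw(n,S,K,fn,x0,y0,x1,y1,f):
    im=cv2.resize(d[n]["p"][y0:y1,x0:x1,::-1],None,fx=f,fy=f,interpolation=cv2.INTER_CUBIC)
    def poly(P,pose,col):
        a=pose[2];R=np.array([[np.cos(a),-np.sin(a)],[np.sin(a),np.cos(a)]])
        pts=[((proj(n,[*(R@p[:2]+pose[:2]),p[2]])-[x0,y0]+.5)*f) for p in map(np.array,P)]
        cv2.polylines(im,[np.int32(np.round(pts))],False,col,1)
    sq=lambda a,b,c,e,z:[(a,c,z),(b,c,z),(b,e,z),(a,e,z),(a,c,z)]
    poly(sq(-60,65,-142,142,18),S,(0,0,255));poly([(0,-130,124),(0,130,124)],S,(0,0,255));poly([(0,-130,100),(0,130,100)],S,(255,0,0))
    poly(sq(-39,39,-107,107,54),K,(0,0,255));poly([(39,-100,64),(56,-100,64),(56,100,64),(39,100,64)],K,(255,0,0));poly(sq(-22,22,-29,-17,105),K,(0,255,0))
    return im
S=(522.4,72,.055);K=(520,-239,-.141)
a=draw("top",S,K,"",220,145,370,205,5);b=draw("scene",S,K,"",215,165,345,225,5)
b=cv2.copyMakeBorder(b,0,0,0,a.shape[1]-b.shape[1],0);cv2.imwrite("pics/ov1.png",np.vstack([a[:300],b[:300]]))
```

```text
salt scene 132 [ 380.5 -331.4] top 46 [ 373.5 -332.4   84.7] 87.61826932224338
salt top 59 [ 376.3 -336. ] top 66 [ 377.8 -333.    86.1] 90.03938989772337
jar scene 219 [ 376.5 -214.7] top 95 [ 374.3 -215.4  103.6] 105.5718000415647
jar top 28 [ 376.  -216.1] top 141 [ 376.  -216.3  105.4] 108.93923004928047
mill scene 125 [380.7 282.8] top 9 [376.  280.  164.8] 168.11668529931939
mill top 136 [378.8 283.2] top 23 [378.  281.5 165.5] 173.85650440481632
rail 207 [ -0.1 528.5] [523.4  72.6  98.7] yaw 0.07110608470266515
caddy scene ((531.9942016601562, -237.6693115234375), (215.30665588378906, 102.427978515625), 81.76261901855469)
 handle 40 [ 514.  -260.1   93.7] [ 500.6 -267.7   78.5] [ 535.7 -250.7  104.9]
 foot ((527.3468017578125, 18.669647216796875), (129.02359008789062, 174.7235565185547), 4.922257900238037)
caddy top ((532.6416015625, -239.53341674804688), (215.84085083007812, 96.94924926757812), 81.39494323730469)
 handle 58 [ 519.6 -259.4   98.2] [ 500.1 -268.4   78.7] [ 540.  -251.8  108. ]
 foot ((542.5592041015625, 73.6724624633789), (159.31080627441406, 284.5895080566406), 3.7708048820495605)
```

View pics/ov1.png

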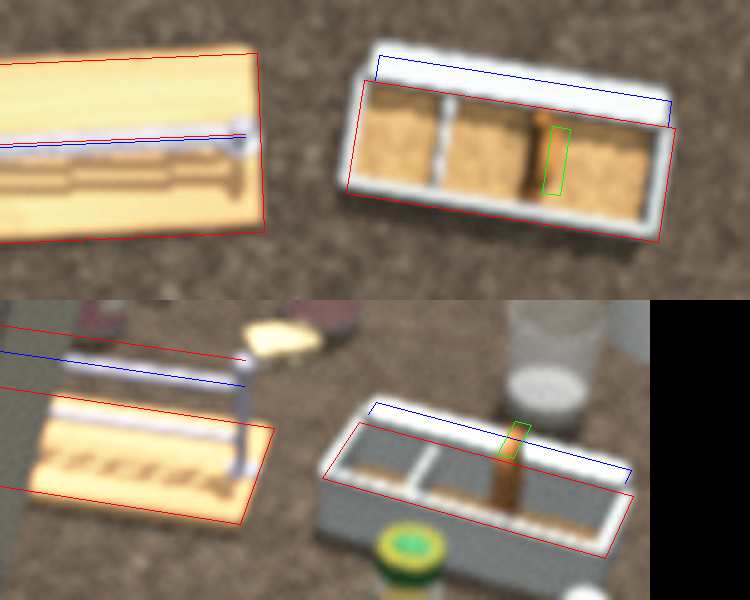

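The overlay shows that the pose estimates agree to within about 5 mm in each view, with small opposite calibration offsets. Caddy ≈ (521,-238, yaw -0.145), handle ≈ (520,-260), stand ≈ (523,72, yaw 0.07). I'll move over the handle now.

Call:
drive_tool:
  targets: [0, 36, 40, 0, 0.18, 0, 72, 80, 0, 0.36, 0, 108, 120, 0, 0.54, 0, 144, 160, 0, 0.72, 0, 180, 200, 0, 0.9, 0, 216, 240, 0, 1.08, 0, 252, 280, 0, 1.26, 0, 287, 320, 0, 1.44]

```text
time_s: 1.1
tool_pos: [520.7, -258.4, 404.2]
orientation: [-0.0, 0.611, 0.792, -0.0]
force: [0.8, -0.2, 0.2]
grip_width: 85.3
grip_force: 0.0
```

Call:
drive_tool:
  targets: [0, 0, 0, 0, 0.17, 0, 0, 0, -10, 0.34, 0, 0, 0, -30, 0.51, 0, 0, 0, -50, 0.68, 0, 0, 0, -70, 0.85, 0, 0, 0, -80, 1.02, 0, 0, 0, -90, 1.175, 0, 0, 0, -100, 1.175]

```text
time_s: 2.1
tool_pos: [519.6, -259.8, 303.8]
orientation: [-0.0, 0.073, 0.997, 0.0]
force: [0.1, 0.3, 0.0]
grip_width: 85.3
grip_force: 0.0
```

Call:
drive_tool:
  targets: [0, 0, 0, -25, 0, 0, 0, 0, -45, 0, 0, 0, 0, -57, 0, 0, 0, 0, -57, 0, 1, 0, 0, -57, 0, 1, 0, 0, -57, 0, 1, 0, 0, -57, 0, 1, 0, 0, -57, 0]

```text
time_s: 3.1
tool_pos: [520.0, -260.2, 248.1]
orientation: [0.0, 0.072, 0.997, -0.0]
force: [-3.1, -11.2, 0.7]
grip_width: 11.9
grip_force: 2.2
```

Call:
drive_tool:
  targets: [1, 0, 0, 0, 0, 1, 0, 0, 0, 0, 1, 0, 0, 0, 0, 1, 0, 0, 15, 0, 1, 0, 0, 30, 0, 1, 0, 0, 60, 0, 1, 0, 0, 90, 0, 1, 0, 0, 90, 0]

```text
time_s: 4.1
tool_pos: [521.0, -260.7, 341.0]
orientation: [0.003, 0.072, 0.997, -0.002]
force: [0.2, -1.2, -3.9]
grip_width: 10.9
grip_force: 58.7
```

Call:
drive_tool:
  targets: [1, 0, 0, 30, 0, 1, -5, 20, 60, 0, 1, -20, 70, 60, 0.05, 1, -35, 120, 60, 0.1, 1, -50, 170, 60, 0.15, 1, -65, 220, 60, 0.2, 1, -80, 265, 60, 0.205, 1, -92, 303, 60, 0.205]

```text
time_s: 5.1
tool_pos: [426.2, 44.5, 396.1]
orientation: [-0.001, -0.03, 1.0, 0.0]
force: [1.2, -0.8, -2.6]
grip_width: 11.3
grip_force: 59.1
```

Call:
drive_tool:
  targets: [1, 0, 0, 0, 0, 1, 0, 0, 0, 0, 1, 0, 0, 0, 0, 1, 0, 0, 0, 0, 1, 0, 0, 0, 0, 1, 0, 0, 0, 0, 1, 0, 0, 0, 0, 1, 0, 0, 0, 0]

```text
time_s: 6.1
tool_pos: [427.9, 43.0, 397.7]
orientation: [0.0, -0.03, 1.0, -0.0]
force: [-0.6, -0.3, -3.8]
grip_width: 11.2
grip_force: 59.4
```

Run:
```python
from h import *
np.set_printoptions(suppress=True,precision=3)
s=read_state();print(s["tool_pos"],s["orientation"],s["force"],s["wrist_torque"])
D={}
for n in C:
    p,d=capture(n);np.savez(f"pics/{n}1.npz",p=p,d=d);D[n]=(p,d)
a=cv2.resize(D["top"][0][110:230,170:300,::-1],None,fx=3,fy=3,interpolation=cv2.INTER_CUBIC)
b=cv2.resize(D["scene"][0][130:250,180:310,::-1],None,fx=3,fy=3,interpolation=cv2.INTER_CUBIC)
cv2.imwrite("pics/carry.png",np.hstack([a,b]))
```

```text
[427.863  43.004 397.747] [ 0.   -0.03  1.   -0.  ] [-0.556 -0.341 -3.8  ] [-0.128  0.042  0.016]
```

View pics/carry.png

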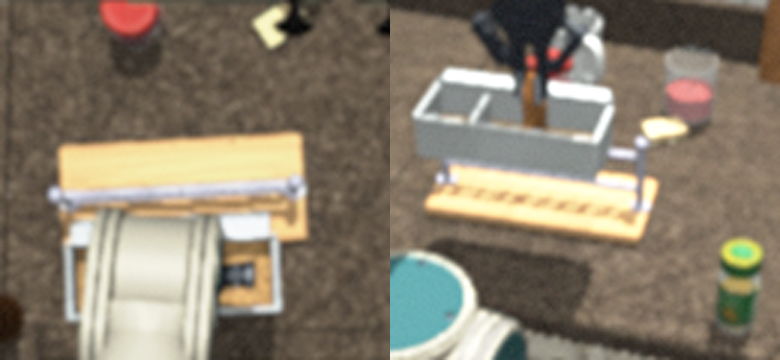

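The carry picture shows the caddy held level in front of the stand, with post tops at top crop (62,194) and (293,187). I'll fit the rail and lip lines with subpixel accuracy.

Run:
```python
from h import *
np.set_printoptions(suppress=True,precision=2)
z=np.load("pics/top1.npz");p=z["p"].astype(float);b=p[:,:,2]-p[:,:,0]*.5
# rail: columns 195..263, rows 167..179
def cols(c0,c1,r0,r1,z):
    P=[]
    for c in range(c0,c1):
        s=b[r0:r1,c];w=np.clip(s-np.median(b[r0-5:r1+3,c])-10,0,None)
        if w.sum()>20:P.append(onz("top",c,r0+(w*np.arange(r1-r0)).sum()/w.sum(),z)[:2])
    P=np.array(P);l=cv2.fitLine(np.float32(P),cv2.DIST_HUBER,0,.01,.01).ravel();return len(P),np.arctan(-l[0]/l[1]),l[2:]
print("rail",cols(196,262,168,179,100))
c=[onz("top",u/3+170-.33,v/3+110-.33,124) for u,v in((62,194),(293,187))];print("posts",c,)
W=cloud("top",z["d"]).reshape(-1,3)
m=(W[:,0]>490)&(W[:,0]<555)&(W[:,1]>-40)&(W[:,1]<180)&(W[:,2]>88)&(W[:,2]<112);q=W[m];l=cv2.fitLine(np.float32(q[:,:2]),cv2.DIST_HUBER,0,.01,.01).ravel();print("rail depth",m.sum(),np.arctan(-l[0]/l[1]),l[2:],q.mean(0))
# edges of lip: gradient rows per column, right part & left
for nm,r0,r1,zz,sg in(("lip back",178,188,205,1),("front rim",205,222,195,-1)):
    g=cv2.GaussianBlur(b if sg==1 else p[:,:,2],(1,5),0);g=np.gradient(g,axis=0)*sg;P=[]
    for c in list(range(196,203))+list(range(243,259)):
        s=np.clip(g[r0:r1,c],0,None);k=s.argmax();ii=np.arange(max(k-2,0),min(k+3,r1-r0));P.append(onz("top",c,r0+(s[ii]*ii).sum()/s[ii].sum(),zz)[:2])
    P=np.array(P);l=cv2.fitLine(np.float32(P),cv2.DIST_HUBER,0,.01,.01).ravel();print(nm,np.arctan(-l[0]/l[1]),P[::4].tolist())
for n in C:
    W=cloud(n,np.load(f"pics/{n}1.npz")["d"]).reshape(-1,3)
    m=(W[:,0]>370)&(W[:,0]<510)&(W[:,1]>-80)&(W[:,1]<190)&(W[:,2]>180)&(W[:,2]<222);q=W[m];print(n,m.sum(),cv2.minAreaRect(np.float32(q[:,:2])),"rearlip z",q[q[:,0]>470][:,2].mean(),"frontrim z",np.percentile(q[q[:,0]<395][:,2],90) if (q[:,0]<395).any() else 0)
```

```text
rail (66, np.float32(0.07128294), array([524.19,  61.22], dtype=float32))
posts [array([516.15, 195.22, 124.  ]), array([527.51, -53.9 , 124.  ])]
rail depth 201 0.07179387 [523.61  68.21] [523.64  68.9   98.52]
lip back 0.061532695 [[483.82095901778405, 163.57237242981796], [485.31206157779894, 151.40817230622844], [493.2230025700977, 17.41182978092064], [493.62719281887325, 5.224588347197063], [495.2729306091594, -6.942165103292545], [495.9416546128086, -19.12533022046502]]
front rim 0.10562821 [[381.01171124268376, 162.88990335788432], [373.94643890985196, 150.4903614559033], [388.7382620481469, 16.072676674948823], [389.60612297923507, 3.8415341436646457], [391.2395148718837, -8.377268747887513], [391.5748235388174, -20.617603882088808]]
scene 1063 ((436.27490234375, 68.10550689697266), (105.4562759399414, 215.52235412597656), 3.5532398223876953) rearlip z 209.09912941362884 frontrim z 204.14966929961457
top 373 ((439.81817626953125, 67.03546905517578), (102.5047836303711, 216.00035095214844), 2.752915382385254) rearlip z 206.0934379975539 frontrim z 209.0716237517038
```

Call:
drive_tool:
  targets: [1, 0, 0, -20, 0.01, 1, 0, 0, -45, 0.012, 1, 0, 0, -65, 0.012, 1, 0, 0, -71, 0.012, 1, 12, 1, -71, 0.012, 1, 27, 2, -71, 0.012, 1, 42, 3, -71, 0.012, 1, 42, 3, -71, 0.012]

```text
time_s: 7.2
tool_pos: [472.0, 46.0, 327.5]
orientation: [0.001, -0.036, 0.999, -0.0]
force: [-0.4, 0.3, -4.2]
grip_width: 10.8
grip_force: 59.5
```

Call:
drive_tool:
  targets: [1, 2, 0, 0, 0, 1, 4, 0, 0, 0, 1, 6, 0, 0, 0, 1, 8, 0, 0, 0, 1, 10, 1, 0, 0, 1, 10, 1, 0, 0, 1, 10, 1, 0, 0, 1, 10, 1, 0, 0]

```text
time_s: 8.2
tool_pos: [479.8, 47.0, 326.7]
orientation: [-0.0, -0.036, 0.999, -0.0]
force: [-0.1, -0.6, -4.1]
grip_width: 11.0
grip_force: 59.5
```

Call:
drive_tool:
  targets: [1, 1, 0, 0, 0, 1, 2, 0, 0, 0, 1, 3, 0, 0, 0, 1, 4, 0, 0, 0, 1, 5, 0, 0, 0, 1, 5, 0, 0, 0, 1, 5, 0, 0, 0, 1, 5, 0, 0, 0]

```text
time_s: 9.2
tool_pos: [482.6, 47.0, 325.7]
orientation: [-0.004, -0.036, 0.999, -0.0]
force: [-7.7, -0.7, 0.1]
grip_width: 11.0
grip_force: 60.0
```

Call:
drive_tool:
  targets: [1, 1, 0, 0, 0, 1, 2, 0, 0, 0, 1, 3, 0, 0, 0, 1, 4, 0, 0, 0, 1, 5, 0, 0, 0, 1, 6, 0, 0, 0, 1, 6, 0, 0, 0, 1, 6, 0, 0, 0]

```text
time_s: 10.2
tool_pos: [488.3, 47.1, 325.6]
orientation: [-0.004, -0.036, 0.999, 0.0]
force: [-8.2, 0.4, 0.4]
grip_width: 11.1
grip_force: 60.1
```

Run:
```python
from h import *
D={}
for n in C:
    p,d=capture(n);np.savez(f"pics/{n}2.npz",p=p,d=d);D[n]=(p,d)
a=cv2.resize(D["top"][0][120:210,170:300,::-1],None,fx=3,fy=3,interpolation=cv2.INTER_CUBIC)
b=cv2.resize(D["scene"][0][135:225,180:310,::-1],None,fx=6,fy=6,interpolation=cv2.INTER_CUBIC)
cv2.imwrite("pics/push.png",b)
```

```text
(no output)
```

View pics/push.png

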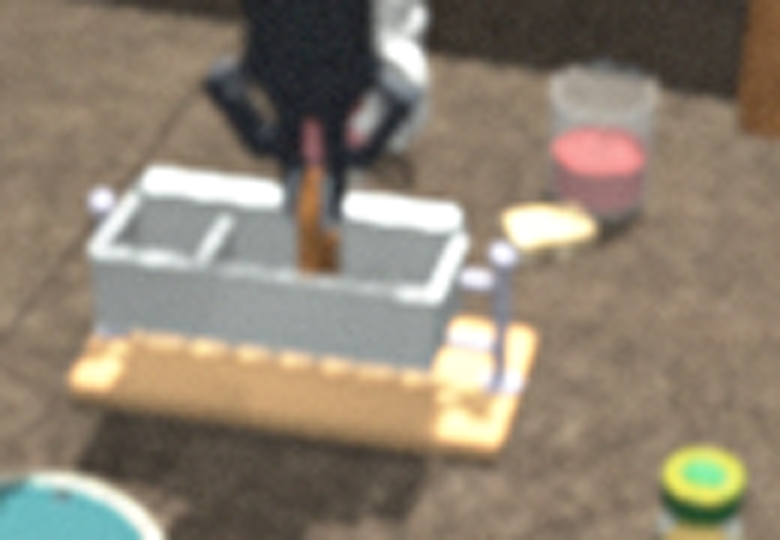

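The push picture shows the caddy's back against the rail, with the lower edge tilted toward the robot and the lip above the rail at (150,180)–(460,215). Lowering now.

Call:
drive_tool:
  targets: [1, 0, 0, -4, 0, 1, 0, 0, -8, 0, 1, -0.5, 0, -12, 0, 1, -1, 0, -15, 0, 1, -1.5, 0, -18, 0, 1, -2, 0, -21, 0, 1, -2, 0, -24, 0, 1, -2, 0, -24, 0]

```text
time_s: 11.3
tool_pos: [486.4, 47.0, 301.3]
orientation: [-0.004, -0.036, 0.999, -0.0]
force: [-6.8, -0.2, -2.7]
grip_width: 10.7
grip_force: 59.8
```

Call:
drive_tool:
  targets: [1, 0, 0, -2, 0, 1, -0.5, 0, -4, 0, 1, -1, 0, -6, 0, 1, -1, 0, -7, 0, 1, -1, 0, -8, 0, 1, -1, 0, -9, 0, 1, -1, 0, -9, 0, 1, -1, 0, -9, 0]

```text
time_s: 12.3
tool_pos: [485.6, 47.0, 292.7]
orientation: [-0.004, -0.036, 0.999, -0.0]
force: [-6.9, -0.2, -1.4]
grip_width: 11.4
grip_force: 60.1
```

Call:
drive_tool:
  targets: [1, 0, 0, -1, 0, 1, 0, 0, -2, 0, 1, 0, 0, -3, 0, 1, 0, 0, -3, 0, 1, 0, 0, -3, 0, 1, 0, 0, -3, 0, 1, 0, 0, -3, 0, 1, 0, 0, -3, 0]

```text
time_s: 13.3
tool_pos: [485.4, 47.0, 291.5]
orientation: [-0.004, -0.036, 0.999, -0.0]
force: [-14.0, -0.6, 12.1]
grip_width: 11.0
grip_force: 62.0
```

Run:
```python
from h import *
D={}
for n in C:
    p,d=capture(n);np.savez(f"pics/{n}3.npz",p=p,d=d);D[n]=(p,d)
a=cv2.resize(D["top"][0][145:205,180:290,::-1],None,fx=5,fy=5,interpolation=cv2.INTER_CUBIC)
b=cv2.resize(D["scene"][0][150:210,190:300,::-1],None,fx=5,fy=5,interpolation=cv2.INTER_CUBIC)
cv2.imwrite("pics/hook.png",np.vstack([a,b]))
```

```text
(no output)
```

View pics/hook.png

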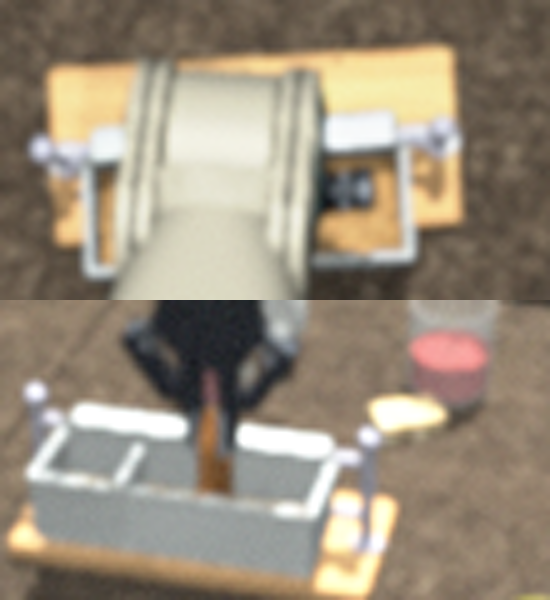

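The hook picture shows the lip over the rail at both ends, with the caddy between the posts. Seating force is 12 N. I'll swing it flat and open the gripper.

Call:
drive_tool:
  targets: [1, -1, 0, 0, 0, 1, -2, 0, 0, 0, 1, -3, 0, -1, 0, 1, -3.5, 0, -1, 0, 0.7, -3.5, 0, -1, 0, 0, -3.5, 0, -1, 0, 0, -3.5, 0, -1, 0, 0, -3.5, 0, -1, 0]

```text
time_s: 14.4
tool_pos: [484.6, 47.0, 289.7]
orientation: [0.0, -0.036, 0.999, 0.0]
force: [-0.1, 1.2, 0.0]
grip_width: 78.5
grip_force: 0.0
```

Call:
drive_tool:
  targets: [0, 0, 0, 0, 0, 0, 0, 0, 0, 0, 0, 0, 0, 0, 0, 0, 0, 0, 15, 0, 0, 0, 0, 45, 0, 0, 0, 0, 85, 0, 0, -30, -40, 125, 0, 0, -60, -100, 125, 0]

```text
time_s: 15.4
tool_pos: [427.9, -48.4, 419.7]
orientation: [0.005, -0.038, 0.999, -0.001]
force: [1.0, -1.5, -0.8]
grip_width: 85.6
grip_force: 0.0
```

Run:
```python
from h import *
np.set_printoptions(suppress=True,precision=3)
D={}
for n in C:
    p,d=capture(n);np.savez(f"pics/{n}4.npz",p=p,d=d);D[n]=(p,d)
    W=cloud(n,d).reshape(-1,3)
    m=(W[:,0]>430)&(W[:,0]<560)&(W[:,1]>-48)&(W[:,1]<185)&(W[:,2]>86)&(W[:,2]<115);q=W[m];print(n,m.sum(),cv2.minAreaRect(np.float32(q[:,:2])))
    f=q[(q[:,0]<455)];l=q[(q[:,0]>500)&(abs(q[:,1]-70)<90)]
    print(" front z",len(f),np.percentile(f[:,2],[50,90]) if len(f) else 0," lip z",np.percentile(l[:,2],[50,90]) if len(l) else 0)
a=cv2.resize(D["top"][0][145:205,180:290,::-1],None,fx=5,fy=5,interpolation=cv2.INTER_CUBIC)
b=cv2.resize(D["scene"][0][150:210,190:300,::-1],None,fx=5,fy=5,interpolation=cv2.INTER_CUBIC)
cv2.imwrite("pics/hung.png",np.vstack([a,b]))
```

```text
scene 532 ((485.3734130859375, 67.38715362548828), (103.42125701904297, 230.8394775390625), 3.523267984390259)
 front z 132 [90.701 94.08 ]  lip z [ 99.968 103.549]
top 634 ((486.3196716308594, 66.12244415283203), (98.62311553955078, 230.97425842285156), 3.8687872886657715)
 front z 111 [93.839 97.412]  lip z [103.46  107.123]
```

View pics/hung.png

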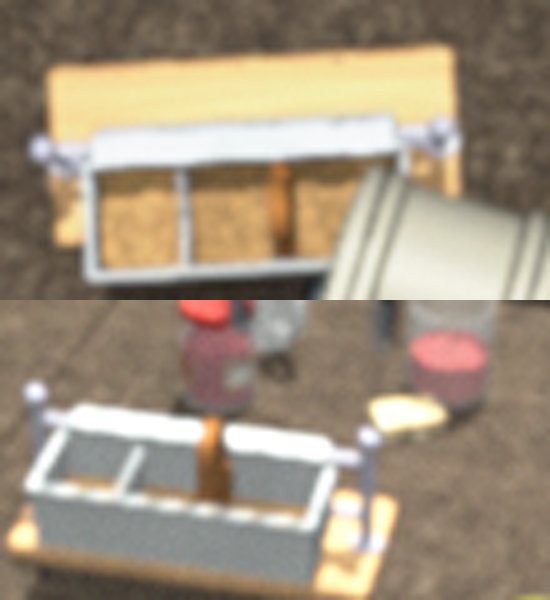

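The hung picture shows the caddy level on the rail (front rim z≈94, lip z≈104 by depth), clear of the posts and foot. While the bins are still empty I'll refine the bay positions.

Run:
```python
from h import *
from scipy.optimize import least_squares
np.set_printoptions(suppress=True,precision=2)
a=.072;R=np.array([[np.cos(a),-np.sin(a)],[np.sin(a),np.cos(a)]])
for n in C:
    W=cloud(n,np.load(f"pics/{n}4.npz")["d"]).reshape(-1,3)
    L=(W[:,:2]-[477.7,70])@R; z=W[:,2]
    r=(z>88)&(z<100)
    h=(abs(L[:,1]+23)<18)&(abs(L[:,0])<40)&(z>112)&(z<150)
    f=r&(L[:,0]<-25)&(abs(L[:,1])<95)
    l=r&(L[:,1]>90)&(abs(L[:,0])<30)&(L[:,1]<125)
    pt=r&(abs(L[:,1]-43)<15)&(abs(L[:,0])<25)
    print(n,"handle",h.sum(),L[h].min(0),L[h].max(0),L[h].mean(0),"front x",np.percentile(L[f,0],[5,50,95]),"left y",l.sum(),np.percentile(L[l,1],[5,50,95]) if l.any() else "","part y",np.percentile(L[pt,1],[5,50,95]) if pt.any() else "")
t=lambda x,y:(x/5+180-.4,y/5+145-.4)
for nm,x,y,zz in(("front-left outer",88,281,94),("handle top back",284,168,145),("handle top front",285,250,145),("partition",182,215,94)):
    print(nm,(onz("top",*t(x,y),zz)[:2]-[477.7,70])@R)
```

```text
scene handle 55 [-25.63 -28.86] [ 12.72 -16.01] [-11.87 -23.51] front x [-547.68 -523.33  -35.18] left y 18 [101.21 104.68 107.14] part y [42.97 43.7  43.91]
top handle 56 [-21.83 -29.39] [ 17.48 -17.31] [ -2.87 -23.7 ] front x [-40.68 -37.67 -33.25] left y 33 [102.31 104.79 107.2 ] part y [40.48 42.02 44.27]
front-left outer [-38.86 108.82]
handle top back [ 25.   -27.32]
handle top front [-27.23 -25.13]
partition [ 1.14 44.63]
```

Call:
drive_tool:
  targets: [0, -6, -35, 0, -0.18, 0, -12, -70, 0, -0.36, 0, -18, -105, 0, -0.54, 0, -24, -140, 0, -0.72, 0, -30, -175, 0, -0.9, 0, -36, -210, 0, -1.08, 0, -41, -245, 0, -1.26, 0, -45, -279, 0, -1.44]

```text
time_s: 16.5
tool_pos: [382.0, -327.8, 415.5]
orientation: [0.0, 0.634, 0.773, 0.0]
force: [0.5, -0.2, -0.5]
grip_width: 85.0
grip_force: 0.0
```

Caddy origin ≈ (477.7,70), yaw 0.072, confirmed by both depth views. Now picking the salt.

Call:
drive_tool:
  targets: [0, 0, 0, -40, -0.131, 0, 0, 0, -90, -0.131, 0, 0, 0, -140, -0.131, 0, 0, 0, -170, -0.131, 0, 0, 0, -182, -0.131, 0, 0, 0, -182, -0.131, 1, 0, 0, -182, -0.131, 1, 0, 0, -182, -0.131]

```text
time_s: 17.5
tool_pos: [382.6, -327.5, 234.2]
orientation: [0.002, 0.681, 0.732, -0.0]
force: [-0.6, -0.1, -0.2]
grip_width: 51.5
grip_force: 0.0
```

Call:
drive_tool:
  targets: [1, 0, 0, 0, 0, 1, 0, 0, 0, 0, 1, 0, 0, 0, 0, 1, 0, 0, 0, 0, 1, 0, 0, 15, 0, 1, 0, 0, 50, 0, 1, 0, 0, 105, 0, 1, 0, 0, 160, 0]

```text
time_s: 18.5
tool_pos: [381.6, -326.4, 394.5]
orientation: [-0.0, 0.681, 0.732, 0.0]
force: [0.8, -0.6, -0.7]
grip_width: 31.3
grip_force: 59.1
```

Call:
drive_tool:
  targets: [1, 14, 58, 0, 0, 1, 28, 116, 0, 0, 1, 42, 174, 0, 0, 1, 56, 232, 0, 0, 1, 70, 290, 0, 0, 1, 84, 348, 0, 0, 1, 95, 400, 0, 0, 1, 97, 414, 0, 0]

```text
time_s: 19.5
tool_pos: [478.9, 89.7, 393.2]
orientation: [0.0, 0.68, 0.733, 0.0]
force: [0.6, -0.2, -1.1]
grip_width: 31.8
grip_force: 59.1
```

Run:
```python
from h import *
D={}
s=read_state();print(s["tool_pos"],s["grip_width"])
for n in C:
    p,d=capture(n);np.savez(f"pics/{n}5.npz",p=p,d=d);D[n]=(p,d)
a=cv2.resize(D["top"][0][145:205,180:290,::-1],None,fx=4,fy=4,interpolation=cv2.INTER_CUBIC)
b=cv2.resize(D["scene"][0][120:210,190:300,::-1],None,fx=4,fy=4,interpolation=cv2.INTER_CUBIC)
cv2.imwrite("pics/salt.png",np.vstack([a,b]))
```

```text
[478.91150379  89.67791133 393.23502266] 31.770232198142804
```

View pics/salt.png

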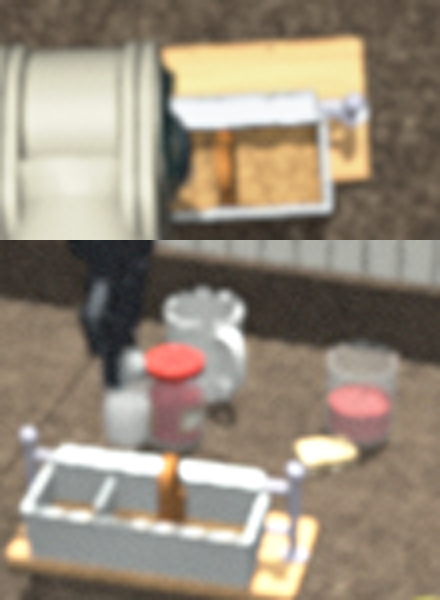

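The salt picture shows the salt held upright above the left bays at (128,400). The TCP was about 5 mm off in y at the pick, so I'll measure the salt's offset in the hand.

Run:
```python
from h import *
from scipy.optimize import least_squares
np.set_printoptions(suppress=True,precision=1)
s=read_state();print(s["tool_pos"],2*np.arctan2(s["orientation"][2],s["orientation"][1]))
for i,c in ((0,(380,-331)),(5,(479,87))):
    W=cloud("scene",np.load(f"pics/scene{i}.npz")["d"]).reshape(-1,3);z0=0 if i==0 else 158
    m=(np.hypot(W[:,0]-c[0],W[:,1]-c[1])<40)&(W[:,2]>z0+12)&(W[:,2]<z0+60);q=W[m]
    f=least_squares(lambda p:np.hypot(q[:,0]-p[0],q[:,1]-p[1])-22,[c[0]+5,c[1]],loss="soft_l1",f_scale=2);print(m.sum(),f.x,"lowest",W[(np.hypot(W[:,0]-c[0],W[:,1]-c[1])<30)][:,2].min())
```

```text
[478.8  88.2 392.9] 1.6453581517573201
139 [ 380.5 -331.4] lowest -927.5117178639975
139 [478.1  87.8] lowest -4.719773994681436
```

Call:
drive_tool:
  targets: [1, -1, -3.5, 0, 0, 1, -1, -3.5, 0, 0, 1, -1, -3.5, -30, 0, 1, -1, -3.5, -55, 0, 1, -1, -3.5, -65, 0, 1, -1, -3.5, -65, 0, 1, -1, -3.5, -65, 0, 1, -1, -3.5, -65, 0]

```text
time_s: 20.6
tool_pos: [478.5, 83.6, 328.8]
orientation: [0.001, 0.681, 0.732, 0.001]
force: [0.6, -0.1, -0.8]
grip_width: 31.4
grip_force: 59.1
```

Run:
```python
from h import *
from scipy.optimize import least_squares
np.set_printoptions(suppress=True,precision=1)
s=read_state();print(s["tool_pos"],s["force"]);p,d=capture("scene");np.savez("pics/scene6.npz",p=p,d=d)
c=s["tool_pos"][:2]
W=cloud("scene",d).reshape(-1,3);zb=s["tool_pos"][2]-233.5
m=(np.hypot(W[:,0]-c[0],W[:,1]-c[1])<40)&(W[:,2]>zb+14)&(W[:,2]<zb+60);q=W[m]
f=least_squares(lambda p:np.hypot(q[:,0]-p[0],q[:,1]-p[1])-22,[c[0]+5,c[1]],loss="soft_l1",f_scale=2);print(m.sum(),f.x)
```

```text
[478.5  83.6 328.8] [ 0.6 -0.1 -0.8]
140 [478.  79.]
```

Call:
drive_tool:
  targets: [1, -1, 2.5, 0, 0, 1, -1, 2.5, -15, 0, 1, -1, 2.5, -28, 0, 1, -1, 2.5, -35, 0, 1, -1, 2.5, -38, 0, 1, -1, 2.5, -40, 0, 1, -1, 2.5, -41, 0, 1, -1, 2.5, -41, 0]

```text
time_s: 21.65
tool_pos: [477.1, 86.1, 287.1]
orientation: [0.0, 0.681, 0.732, 0.0]
force: [-1.3, 0.4, 0.4]
grip_width: 31.3
grip_force: 59.5
```

Call:
drive_tool:
  targets: [1, 0, 0, -1, 0, 1, 0, 0, -1.5, 0, 0.6, 0, 0, -1.5, 0, 0, 0, 0, -1.5, 0, 0, 0, 0, -1.5, 0, 0, 0, 0, -1.5, 0, 0, 0, 0, -1.5, 0, 0, 0, 0, -1.5, 0]

```text
time_s: 22.65
tool_pos: [477.0, 86.2, 285.0]
orientation: [-0.0, 0.681, 0.732, -0.0]
force: [-0.3, 0.5, -0.8]
grip_width: 85.4
grip_force: 0.0
```

Call:
drive_tool:
  targets: [0, 0, 0, 10, 0, 0, 0, 0, 30, 0, 0, 0, 0, 75, 0, 0, 0, 0, 120, 0, 0, -12, -40, 120, 0, 0, -28, -100, 120, 0, 0, -44, -160, 120, 0, 0, -60, -220, 120, 0]

```text
time_s: 23.65
tool_pos: [416.3, -135.4, 406.2]
orientation: [0.001, 0.681, 0.732, 0.0]
force: [1.4, -0.4, -1.1]
grip_width: 85.4
grip_force: 0.0
```

Call:
drive_tool:
  targets: [0, -10, -30, 0, 0, 0, -25, -60, 0, 0, 0, -40, -81, 0, 0, 0, -40, -81, 0, 0, 0, -40, -81, 0, 0, 0, -40, -81, 0, 0, 0, -40, -81, 0, 0, 0, -40, -81, 0, 0]

```text
time_s: 24.65
tool_pos: [377.2, -214.5, 405.1]
orientation: [-0.0, 0.681, 0.732, 0.0]
force: [-0.2, -0.4, -0.2]
grip_width: 85.5
grip_force: 0.0
```

Run:
```python
from h import *
np.set_printoptions(suppress=True,precision=2)
s=read_state();print(s["tool_pos"]);D={}
for n in C:
    p,d=capture(n);np.savez(f"pics/{n}7.npz",p=p,d=d);D[n]=p
a=.072;R=np.array([[np.cos(a),-np.sin(a)],[np.sin(a),np.cos(a)]])
for n in C:
    W=cloud(n,np.load(f"pics/{n}7.npz")["d"]).reshape(-1,3);L=(W[:,:2]-[477.7,70])@R;z=W[:,2]
    m=(abs(L[:,1]-12)<26)&(abs(L[:,0])<30)&(z>118)&(z<160);print(n,m.sum(),L[m].min(0),L[m].max(0),L[m].mean(0),z[m].max())
a=cv2.resize(D["top"][145:215,180:290,::-1],None,fx=4,fy=4,interpolation=cv2.INTER_CUBIC)
b=cv2.resize(D["scene"][140:210,190:300,::-1],None,fx=4,fy=4,interpolation=cv2.INTER_CUBIC)
cv2.imwrite("pics/salt2.png",np.vstack([a,b]))
```

```text
[ 377.18 -214.46  405.1 ]
scene 72 [-24.85  -6.02] [ 6.54 27.91] [-13.94   8.65] 143.522863691855
top 91 [-23.01  -7.34] [ 9.48 25.03] [-7.39  8.75] 147.024163820546
```

View pics/salt2.png

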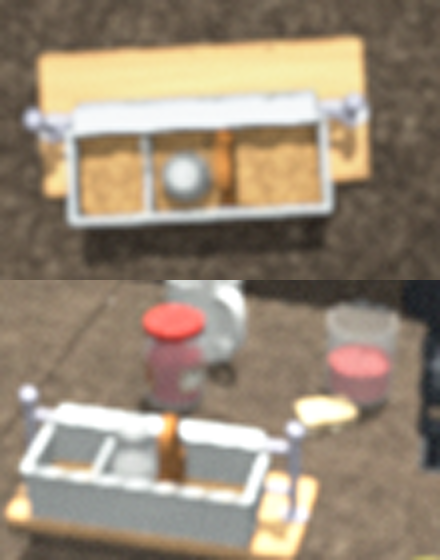

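The salt picture shows the salt upright in the middle bay, about 9 mm left of the caddy centre line, with its top at z 144 as expected. Now the jar.

Call:
drive_tool:
  targets: [0, 0, -1, -50, 0, 0, 0, -1, -100, 0, 0, 0, -1, -140, 0, 0, 0, -1, -158, 0, 0, 0, -1, -158, 0, 0, 0, -1, -158, 0, 1, 0, -1, -158, 0, 1, 0, -1, -158, 0]

```text
time_s: 25.75
tool_pos: [377.4, -216.2, 248.1]
orientation: [0.001, 0.681, 0.732, 0.0]
force: [0.2, 0.1, -0.3]
grip_width: 52.0
grip_force: 0.0
```

Call:
drive_tool:
  targets: [1, 0, 0, 0, 0, 1, 0, 0, 0, 0, 1, 0, 0, 0, 0, 1, 0, 0, 15, 0, 1, 0, 0, 50, 0, 1, 0, 0, 105, 0, 1, 0, 0, 160, 0, 1, 0, 0, 170, 0]

```text
time_s: 26.75
tool_pos: [377.9, -216.6, 422.2]
orientation: [0.004, 0.681, 0.732, 0.0]
force: [0.9, -0.0, -0.5]
grip_width: 43.7
grip_force: 61.3
```

Call:
drive_tool:
  targets: [1, 14, 53, 0, 0, 1, 28, 106, 0, 0, 1, 42, 159, 0, 0, 1, 56, 212, 0, 0, 1, 70, 265, 0, 0, 1, 84, 318, 0, 0, 1, 95, 358, 0, 0, 1, 95, 358, 0, 0]

```text
time_s: 27.75
tool_pos: [471.8, 144.3, 415.9]
orientation: [-0.001, 0.68, 0.734, -0.001]
force: [-0.1, -0.2, -1.4]
grip_width: 43.0
grip_force: 61.4
```

Call:
drive_tool:
  targets: [1, 0, 0, 0, 0, 1, 0, 0, 0, 0, 1, 0, 0, -20, 0, 1, 0, 0, -50, 0, 1, 0, 0, -55, 0, 1, 0, 0, -55, 0, 1, 0, 0, -55, 0, 1, 0, 0, -55, 0]

```text
time_s: 28.75
tool_pos: [472.4, 142.2, 363.3]
orientation: [0.001, 0.681, 0.732, 0.001]
force: [-0.1, 0.6, -1.6]
grip_width: 43.8
grip_force: 61.4
```

Run:
```python
from h import *
from scipy.optimize import least_squares
np.set_printoptions(suppress=True,precision=1)
s=read_state();print(s["tool_pos"],s["force"],s["grip_width"]);p,d=capture("scene");np.savez("pics/scene8.npz",p=p,d=d)
c=s["tool_pos"][:2]
W=cloud("scene",d).reshape(-1,3);zb=s["tool_pos"][2]-247
m=(np.hypot(W[:,0]-c[0],W[:,1]-c[1])<40)&(W[:,2]>zb+10)&(W[:,2]<zb+70);q=W[m]
f=least_squares(lambda p:np.hypot(q[:,0]-p[0],q[:,1]-p[1])-23,[c[0]+5,c[1]],loss="soft_l1",f_scale=2);print(m.sum(),f.x,zb)
```

```text
[472.4 142.2 363.3] [-0.1  0.6 -1.6] 43.80387072979752
180 [471.2 143.7] 116.30887920508258
```

Call:
drive_tool:
  targets: [1, 0.5, 0, -20, 0, 1, 0.5, 0, -40, 0, 1, 0.5, 0, -50, 0, 1, 0.5, 0, -56, 0, 1, 0.5, 0, -59, 0, 1, 0.5, 0, -61, 0, 1, 0.5, 0, -61.5, 0, 1, 0.5, 0, -61.5, 0]

```text
time_s: 29.8
tool_pos: [472.7, 142.2, 301.4]
orientation: [0.0, 0.681, 0.732, 0.0]
force: [-1.3, 0.6, 2.4]
grip_width: 43.6
grip_force: 62.0
```

Call:
drive_tool:
  targets: [0.6, 0, 0, 0, 0, 0, 0, 0, 0, 0, 0, 0, 0, 0, 0, 0, 0, 0, 0, 0, 0, 0, 0, 15, 0, 0, 0, 0, 50, 0, 0, 0, 0, 100, 0, 0, 0, 0, 120, 0]

```text
time_s: 30.8
tool_pos: [473.3, 142.3, 425.2]
orientation: [0.002, 0.681, 0.732, 0.003]
force: [-0.1, 0.6, 0.3]
grip_width: 85.6
grip_force: 0.0
```

Call:
drive_tool:
  targets: [0, -23, 35, 0, 0, 0, -46, 70, 0, 0, 0, -69, 105, 0, 0, 0, -92, 140, 0, 0, 0, -92, 140, 0, 0, 0, -92, 140, 0, 0, 0, -92, 140, 0, 0, 0, -92, 140, 0, 0]

```text
time_s: 31.8
tool_pos: [381.0, 281.5, 420.7]
orientation: [0.0, 0.682, 0.732, -0.0]
force: [0.1, 0.3, -0.3]
grip_width: 85.6
grip_force: 0.0
```

Run:
```python
from h import *
from scipy.optimize import least_squares
np.set_printoptions(suppress=True,precision=1)
s=read_state();print(s["tool_pos"])
D={}
for n in C:
    p,d=capture(n);np.savez(f"pics/{n}9.npz",p=p,d=d);D[n]=p
    W=cloud(n,d).reshape(-1,3);c=(380,282)
    for z0,z1,r in((127,156,24.5),(10,50,29)):
        m=(np.hypot(W[:,0]-c[0],W[:,1]-c[1])<45)&(W[:,2]>z0)&(W[:,2]<z1);q=W[m]
        if len(q)>15:print(n,len(q),least_squares(lambda p:np.hypot(q[:,0]-p[0],q[:,1]-p[1])-r,[385,282],loss="soft_l1",f_scale=2).x)
a=cv2.resize(D["top"][145:215,170:290,::-1],None,fx=4,fy=4,interpolation=cv2.INTER_CUBIC)
b=cv2.resize(D["scene"][140:210,180:300,::-1],None,fx=4,fy=4,interpolation=cv2.INTER_CUBIC)
cv2.imwrite("pics/jar.png",np.vstack([a,b]))
```

```text
[381.  281.5 420.7]
scene 117 [379.8 283.1]
scene 137 [379.2 286.3]
top 131 [377.8 282.2]
top 64 [376.2 285.6]
```

View pics/jar.png

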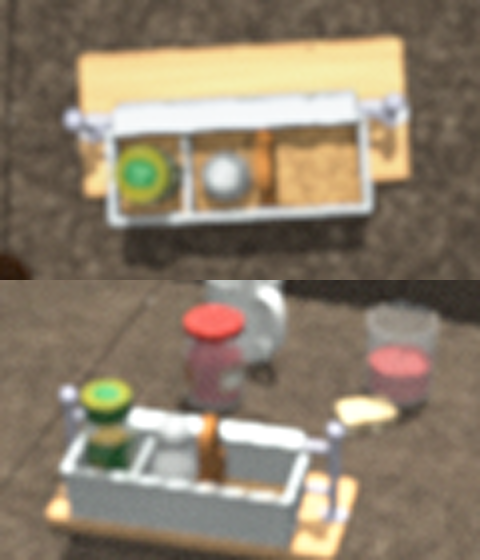

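The jar picture shows the jar upright in the left bay and the salt upright beside the handle, with the caddy still flat. Now the mill.

Call:
drive_tool:
  targets: [0, -1, 1.5, -40, 0, 0, -1, 1.5, -80, 0, 0, -1, 1.5, -110, 0, 0, -1, 1.5, -123.5, 0, 0, -1, 1.5, -123.5, 0, 0, -1, 1.5, -123.5, 0, 1, -1, 1.5, -123.5, 0, 1, -1, 1.5, -123.5, 0]

```text
time_s: 32.9
tool_pos: [379.8, 283.9, 298.0]
orientation: [0.0, 0.681, 0.732, 0.001]
force: [0.2, -0.2, 0.6]
grip_width: 51.4
grip_force: 0.1
```

Call:
drive_tool:
  targets: [1, 0, 0, 0, 0, 1, 0, 0, 0, 0, 1, 0, 0, 0, 0, 1, 0, 0, 15, 0, 1, 0, 0, 50, 0, 1, 0, 0, 90, 0, 1, 0, 0, 130, 0, 1, 0, 0, 140, 0]

```text
time_s: 33.9
tool_pos: [380.1, 284.1, 440.6]
orientation: [0.001, 0.681, 0.732, 0.003]
force: [0.5, 0.2, -2.0]
grip_width: 46.3
grip_force: 62.0
```

Call:
drive_tool:
  targets: [1, 0, -40, 0, 0, 1, 0, -80, 0, 0, 1, 0, -120, 0, 0, 1, 0, -160, 0, 0, 1, 0, -200, 0, 0, 1, 0, -240, 0, 0, 1, 0, -270, 0, 0, 1, 0, -279, 0, 0]

```text
time_s: 34.9
tool_pos: [378.9, 3.6, 436.0]
orientation: [-0.001, 0.682, 0.731, -0.0]
force: [0.2, 0.6, -1.9]
grip_width: 46.1
grip_force: 62.0
```

Call:
drive_tool:
  targets: [1, 0, 0, 0, 0, 1, 25, 0, 0, 0, 1, 60, 0, 0, 0, 1, 90, 0, 0, 0, 1, 102, 0, 0, 0, 1, 102, 0, -15, 0, 1, 102, 0, -25, 0, 1, 102, 0, -25, 0]

```text
time_s: 35.9
tool_pos: [479.8, 4.9, 410.4]
orientation: [-0.002, 0.681, 0.732, -0.001]
force: [-0.9, 0.0, -2.4]
grip_width: 46.4
grip_force: 62.2
```

```bash
cat > m.py <<'E'
from h import *
from scipy.optimize import least_squares
np.set_printoptions(suppress=True,precision=1)
s=read_state();print(s["tool_pos"],s["force"],s["grip_width"])
zb=s["tool_pos"][2]-297;c=s["tool_pos"][:2]
for n in C:
    p,d=capture(n);np.savez(f"pics/{n}10.npz",p=p,d=d)
    W=cloud(n,d).reshape(-1,3)
    for z0,z1,r in((127,156,24.5),(8,40,29)):
        m=(np.hypot(W[:,0]-c[0],W[:,1]-c[1])<38)&(W[:,2]>zb+z0)&(W[:,2]<zb+z1);q=W[m]
        if len(q)>15:print(n,z0,len(q),least_squares(lambda p:np.hypot(q[:,0]-p[0],q[:,1]-p[1])-r,[c[0]+5,c[1]],loss="soft_l1",f_scale=2).x)
E
python3 m.py
```

```text
[479.8   4.9 410.4] [-0.9  0.  -2.4] 46.36799732831964
scene 127 110 [470.5   8.8]
scene 8 124 [478.2   6.8]
```

Call:
drive_tool:
  targets: [1, 1, 0, 0, 0, 1, 1, -0.5, -20, 0, 1, 1, -0.5, -35, 0, 1, 1, -0.5, -47, 0, 1, 1, -0.5, -53, 0, 1, 1, -0.5, -56, 0, 1, 1, -0.5, -57.5, 0, 1, 1, -0.5, -57.5, 0]

```text
time_s: 37.0
tool_pos: [482.6, 4.1, 354.9]
orientation: [0.0, 0.681, 0.732, 0.0]
force: [0.2, 0.3, -1.6]
grip_width: 46.1
grip_force: 62.2
```

Call:
drive_tool:
  targets: [1, 0, 0, -1, 0, 1, 0, 0, -2, 0, 1, 0, 0, -3, 0, 1, 0, 0, -3.5, 0, 1, 0, 0, -3.5, 0, 1, 0, 0, -3.5, 0, 1, 0, 0, -3.5, 0, 1, 0, 0, -3.5, 0]

```text
time_s: 38.0
tool_pos: [482.6, 4.1, 351.9]
orientation: [0.0, 0.681, 0.732, 0.0]
force: [-3.0, -0.5, 6.0]
grip_width: 46.0
grip_force: 62.8
```

Floor contact at 6 N. I'll release, rise straight up past the mill head, and back off.

Call:
drive_tool:
  targets: [0.7, 0, 0, 0, 0, 0.3, 0, 0, 0, 0, 0, 0, 0, 0, 0, 0, 0, 0, 0, 0, 0, 0, 0, 10, 0, 0, 0, 0, 40, 0, 0, 0, 0, 80, 0, 0, 0, 0, 90, 0]

```text
time_s: 39.0
tool_pos: [483.4, 4.0, 444.7]
orientation: [0.003, 0.681, 0.732, 0.002]
force: [0.6, 0.7, -0.3]
grip_width: 85.8
grip_force: 0.0
```

Call:
drive_tool:
  targets: [0, -15, -40, 0, 0, 0, -30, -90, 0, 0, 0, -45, -140, 0, 0, 0, -60, -190, 0, 0, 0, -70, -230, 0, 0, 0, -70, -230, 0, 0, 0, -70, -230, 0, 0, 0, -70, -230, 0, 0]

```text
time_s: 40.0
tool_pos: [412.6, -224.8, 440.9]
orientation: [-0.0, 0.681, 0.733, 0.0]
force: [0.0, -0.1, 0.2]
grip_width: 85.4
grip_force: 0.0
```

Run:
```python
from h import *
np.set_printoptions(suppress=True,precision=1)
D={};a=.072;R=np.array([[np.cos(a),-np.sin(a)],[np.sin(a),np.cos(a)]])
for n in C:
    p,d=capture(n);D[n]=p;W=cloud(n,d).reshape(-1,3);L=(W[:,:2]-[477.7,70])@R;z=W[:,2]
    for k,y,z0,z1 in(("mill",-66,178,200),("jar",74,143,170),("salt",14,125,150)):
        m=(abs(L[:,1]-y)<30-(k=="salt")*6)&(abs(L[:,0])<35)&(z>z0)&(z<z1+40);print(n,k,m.sum(),(L[m].min(0)+L[m].max(0))/2,np.percentile(z[m],95) if m.any() else 0)
    f=(abs(L[:,0]+37)<5)&(abs(L[:,1])<100)&(z>85)&(z<105);l=(abs(L[:,0]-48)<6)&(abs(L[:,1])<95)&(z>95)&(z<115)
    print("front z",np.median(z[f]),"lip z",np.median(z[l]))
a=cv2.resize(D["top"][145:215,170:290,::-1],None,fx=4,fy=4,interpolation=cv2.INTER_CUBIC)
b=cv2.resize(D["scene"][135:210,180:300,::-1],None,fx=4,fy=4,interpolation=cv2.INTER_CUBIC)
cv2.imwrite("pics/fin.png",np.vstack([a,b]))
```

```text
scene mill 150 [-12.4 -69.8] 213.53768948721046
scene jar 101 [-4.4 72.8] 158.6889288363999
scene salt 57 [-11.1  10.8] 141.0200981353388
front z 90.46871295786528 lip z 102.2213788177203
top mill 201 [ -5.9 -69.4] 215.9341216346338
top jar 162 [-2.7 71.8] 162.8736784890427
top salt 92 [-6.8  9.1] 144.57572279252707
front z 93.52200431231057 lip z 103.83725617570191
```

View pics/fin.png

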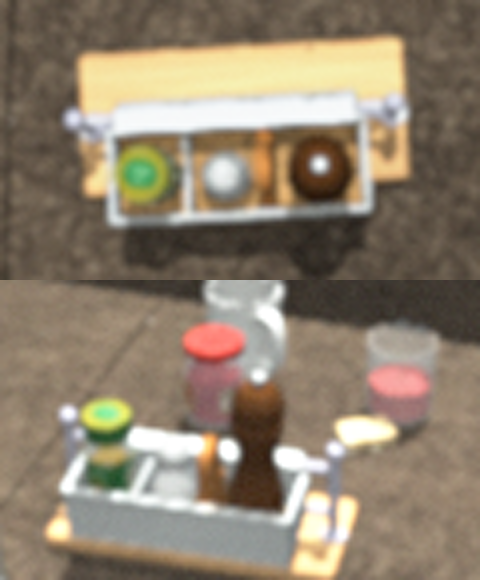

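The final picture shows the jar, salt and mill upright in their bays, the caddy flat and the gripper clear. Handing in.

```bash
python3 -c "
from cell import *
print(hand_in())"
```

```text
the job is handed in; nothing more can be done
None
```

I handed the job in at about 40 s: the caddy hangs flat on the top rail with the mill, salt and jar upright in their bays, and the bystanders were left alone. The final camera check looked right, but `hand_in()` returned no verdict.

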